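Load the empty bobbin into the electric spinner

ROBOT

A 6-joint arm with a two-finger parallel gripper is mounted at the origin on the work surface. World frame = base frame: x ahead of the robot, y to its left, z up, the work surface at z = 0. Lengths are in m, angles in rad, forces in N, time in s.
With the tool pointing down it reaches from about 0.3 to 0.775 m from the base axis. Payload 14.6 kg.
Tool frame: the origin (TCP) lies on the centre line of the jaws, within the pads' length; the fingertips stand 14 mm ahead of it and the grasp point (between the pads) lies 5 mm behind it; x points along the fingers, y is the direction in which the jaws open and shut, and the axes are right-handed (so a half turn about x gives the same grasp; the last joint's range is limited). The gripper opens to 94 mm and grips with 3 to 60 N. Pads are 16 mm wide; open, the fingers measure 119 mm over their backs; the gripper's body (75 mm by 177 mm) begins 78 mm behind the grasp point.
Start: joints at [-1.287, 0.3, 1.521, -0, 1.321, -0.067], TCP at [0.189, -0.516, 0.219] pointing down, gripper open.
Joint ranges: [-3.03, 3.03], [-0.79, 2.21], [0.23, 2.52], [-1.04, 4.18], [0, 3.07], [-2.55, 2.55]. Speed limits (rad/s): [2.22, 2.22, 2.57, 3.14, 3.14, 3.14].

INTERFACE

Orientations are given as [roll, pitch, yaw] about the fixed x, y, z axes, in that order (R = Rz(yaw) Ry(pitch) Rx(roll)).
In Python, from station import * gives the robot as it stands. The module is installed in compiled form; this text tells all that it offers.
- The arm moves only by the shell command python3 -m handwheel 'ROWS' [FORCE]. ROWS is JSON, a list of rows, each a list of 3 entries, a list of its own where there are three numbers: the shift along the tool's x, y, z in mm, then the turn about the tool's x in rad, then the gripper command: -1 is fully open, 1 is shut, values between are in proportion. In form: [[[dx, dy, dz], spin, gripper], ...]. A call has exactly 5 rows; each row is the pose to reach, as a shift and turn from the pose measured when the call began, along the tool's axes at that moment; what a row does not reach only later rows make up. A row lasts 1/10 s, in which the tool goes at most 50 mm and 8.59 degrees, less where a joint would pass 70% of its speed; a pose out of reach is approached as far as the arm can. A call with a gripper value outside its range is refused whole. The fingers move at their own pace and stop on an object; FORCE is the grip in N (left out, the last holds). Time passes only in rows, so rows that repeat a pose let the fingers close, or fill a call up. It gives the time, the measured TCP pose, the force and the opening at its end, in the units of the state.
- get_obs(): the state, without advancing time (a new reading comes with each control period).
- camera(name): name is "side" or "top" or "wrist"; returns (picture, depth): 480x640x3 uint8, blue, green, red; 480x640 float32, m along the optical axis (not along the pixel's ray), 0 where there is no reading.
- camera_info(name): a dict with "fx", "fy", "cx", "cy" (pixels), "extrinsics" (4x4, takes a point from camera to world coordinates). Camera axes: x right, y down, z forward; pixel columns grow to the right and rows downward; lengths in m; the calibration is good to about 2 mm. A picture is of the moment at which its call begins: read the wrist's pose just before it. camera_info takes no time and is no camera call; for the wrist camera it gives the pose at the moment of the call.
- hand_in(): hands the job in, once; it reports no verdict.
The state is a dict: "time_s": time; "qpos": joint angles; "joint_vel": joint speeds; "tau": joint torques, N m; "ee_pos": TCP position; "eef_rot": TCP orientation; "force": force on the tool from outside, world axes, zero at the start; "moment": the same for the moment, N m; "grip_width": finger opening in m.
Only numpy, scipy, OpenCV 4.12 (cv2) and the standard library are available. Lean on these libraries where they do the work, as an engineer would, in place of code of your own. Each camera call takes 0.05 s, during which the arm holds its last target. There are 200 camera calls.

TASK

In the school craft room, pick up the empty bobbin with the black flanges and white core, which lies on its side on the table and rolls if nudged, and lay it in the electric spinner so that both ends of its steel shaft rest at the bottom of the two V notches, then let go. Set it down, do not let it drop or roll off at speed, and leave the orange bobbin where it lies.

Things in the scene. Friction and masses are not known exactly. Their poses are not given: they have to be found in the camera images.
- bobbin_center (a point): Centre (on the axis, half-way up) of the bobbin to load, lying loose on its side: two black flanges 64 mm across, 6 mm thick, outer faces 100 mm apart; white core 28 mm across, 88 mm free between them; steel shaft 10 mm thick, 190 mm long, out 45 mm at each end. x = along the shaft (level); y, z turn as it rolls. Ends alike. About 0.18 kg. Rolls freely.
- orange_bobbin_center (a point): Centre of the other bobbin, same shape, sizes and axes, but orange flanges and core. It also lies loose on its side on the table and is to be left there. Which of the two lies nearer the spinner varies.
- cradle (a point): Where the shaft's axis lies when seated, midway between the 2 upright cheeks of the fixed black spinner (grey notch prongs), 120 mm above the table. y = along the seated shaft; x level across it; z up. Cheeks 12 mm thick, inner faces 130 mm apart, tops 24 mm above this point, feet to 95 mm either side in x. Notches: V, 70 deg wide, 45 mm at the top. Motor box between, top 60 mm above table.
Not all that is in view belongs to the job. What is shaped like the part that bears bobbin_center but blue or yellow is not meant.

How it is judged:
At the end, for the whole second after the job is handed in: The black-flanged bobbin lies in both notches: centre within 8 mm of the seat across the shaft and in height, 20 mm along it, shaft within 0.1 rad of the seat's line, at rest (under 0.03 m/s); the orange bobbin within 30 mm of its start (x of bobbin_center in the frame of cradle between -0.008 and 0.008 m and y of bobbin_center in the frame of cradle between -0.02 and 0.02 m and z of bobbin_center in the frame of cradle between -0.008 and 0.008 m and angle between the x axis of bobbin_center and the y axis of cradle, either way round below 0.1 rad and linear speed of bobbin below 0.03 m/s and distance of orange_bobbin_center from where it was at the start of the episode below 0.03 m); the robot touches nothing.
It fails at once if the orange bobbin is moved more than 30 mm (distance of orange_bobbin_center from where it was at the start of the episode above 0.03 m).
It fails at once if the bobbin to load drops or rolls off at more than 0.8 m/s while no finger holds it (a free fall of about 33 mm) (linear speed of bobbin above 0.8 m/s and contact force between bobbin and the fingers below 0.1 N).
It also fails if it takes over 35 s, if anything falls off the work surface, if the arm or the gripper's body presses on something with over 40 N, if the wrist force passes 120 N, or if a joint passes its speed limit or range.

## Working session

There is one attempt and no reset: what is moved stays moved. The work goes in short steps, Python scripts to look and compute and a shell command to move; the robot and the scene stay as the last step left them, time stands still between calls to the robot, and variables do not carry over. Pictures are saved under pics/ and viewed, about 8 in all and at most 12, crops included, and the job is handed in when it is done.

```bash
mkdir -p pics; python3 - <<'E'
from station import *
import cv2,numpy as np
o=get_obs();print({k:np.round(v,3).tolist() for k,v in o.items()})
for n in("top","side"):
    p,d=camera(n);cv2.imwrite(f"pics/{n}0.png",p);np.savez(f"pics/{n}0.npz",p=p,d=d);i=camera_info(n);print(n,i)
E
```

```text
{'time_s': 0.0, 'qpos': [-1.287, 0.3, 1.522, 0.0, 1.321, -0.067], 'joint_vel': [0.001, 0.001, 0.001, 0.0, 0.0, 0.001], 'tau': [-0.003, -53.181, -35.275, 0.071, 0.024, -0.0], 'ee_pos': [0.189, -0.516, 0.219], 'eef_rot': [-1.652, 1.57, 1.84], 'force': [-0.037, -0.488, -0.137], 'moment': [0.002, 0.015, -0.012], 'grip_width': 0.094}
top {'fx': 441.3831732560286, 'fy': 441.3831732560286, 'cx': 321.17774556066604, 'cy': 242.39498156260694, 'extrinsics': array([[ 2.83394781e-02, -9.87546009e-01,  1.54757082e-01,
         3.86411145e-01],
       [-9.99598058e-01, -2.81173403e-02,  3.62451974e-03,
         6.19951421e-02],
       [ 7.71977533e-04, -1.54797596e-01, -9.87945904e-01,
         1.00881967e+00],
       [ 0.00000000e+00,  0.00000000e+00,  0.00000000e+00,
         1.00000000e+00]])}
side {'fx': 462.1841998095929, 'fy': 462.1841998095929, 'cx': 322.07040682212806, 'cy': 241.39418852365776, 'extrinsics': array([[ 0.9464639 , -0.21867387,  0.23746122,  0.34075638],
       [-0.32244021, -0.60522355,  0.72783017, -0.55541569],
       [-0.01544032, -0.76543203, -0.64333149,  0.65165473],
       [ 0.        ,  0.        ,  0.        ,  1.        ]])}
```

View pics/top0.png

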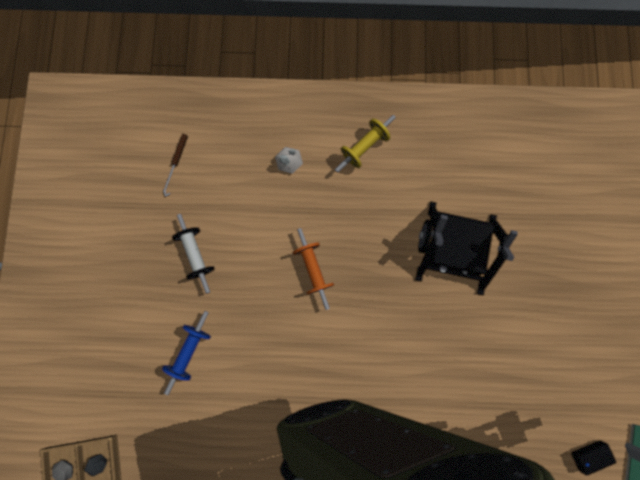

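View pics/side0.png

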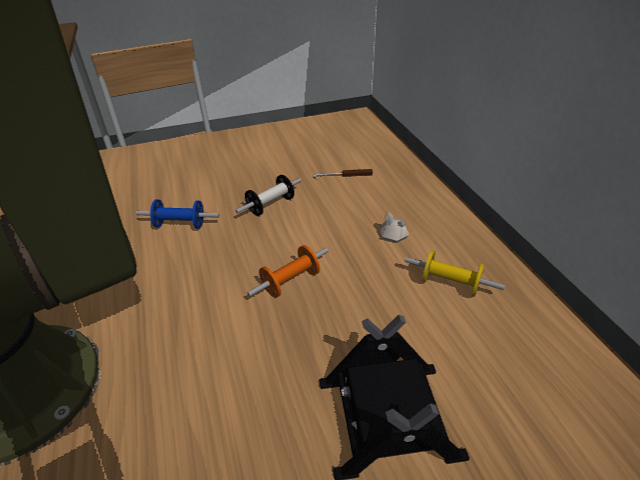

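The top view shows the black-flanged bobbin at about (193,253), the orange one at (313,268) and the spinner at (460,245), with its notch prongs near (428,237) and (508,245). The side view agrees: bobbin at (270,195), prong Vs at about (383,338) and (411,430).

```bash
cat > h.py <<'E'
import numpy as np,cv2
from station import *
def ray(info,uv,z):
    E=info["extrinsics"];uv=np.atleast_2d(uv).astype(float)
    r=np.c_[(uv[:,0]-info["cx"])/info["fx"],(uv[:,1]-info["cy"])/info["fy"],np.ones(len(uv))]@E[:3,:3].T
    return E[:3,3]+r*((z-E[2,3])/r[:,2])[:,None]
def cloud(info,d):
    E=info["extrinsics"];v,u=np.mgrid[:d.shape[0],:d.shape[1]]
    P=np.dstack([(u-info["cx"])/info["fx"]*d,(v-info["cy"])/info["fy"]*d,d])
    W=P@E[:3,:3].T+E[:3,3];W[d==0]=np.nan;return W
E
python3 - <<'E'
from h import *
R={}
for n in("top","side"):
    f=np.load(f"pics/{n}0.npz");p,d=f["p"],f["d"];i=camera_info(n);W=cloud(i,d)
    # spinner: dark region
    box=(slice(190,310),slice(400,530)) if n=="top" else (slice(310,480),slice(310,475))
    w=W[box].reshape(-1,3);w=w[np.isfinite(w).all(1)]
    for lo,hi in((.05,.07),(.09,.12),(.12,.15)):
        q=w[(w[:,2]>lo)&(w[:,2]<hi)]
        print(n,lo,len(q),np.round(q.mean(0),4),np.round(q.min(0),3),np.round(q.max(0),3),np.round(np.median(q,0),3))
    q=w[(w[:,2]>.115)&(w[:,2]<.15)].astype(np.float32)
    _,l,c=cv2.kmeans(q,2,None,(3,50,1e-4),5,cv2.KMEANS_PP_CENTERS);l=l.ravel()
    for k in(0,1):
        s=q[l==k];print("  prong",len(s),c[k].round(4),s.min(0).round(3),s.max(0).round(3),"rect",cv2.minAreaRect(s[:,:2]*1000))
    box=(slice(200,305),slice(160,230)) if n=="top" else (slice(165,225),slice(228,308))
    hsv=cv2.cvtColor(p,cv2.COLOR_BGR2HSV);w=W[box]
    m=(w[...,2]>.012)&((hsv[box][...,1]<70)|(hsv[box][...,2]<50))
    q=w[m];mn=q.mean(0);a=cv2.fitLine(q[:,:2].astype(np.float32),cv2.DIST_HUBER,0,.01,.01).ravel()
    t=(q[:,:2]-a[2:])@a[:2];print(n,"bobbin",len(q),a.round(4),"t",t.min().round(3),t.max().round(3),"mid",(a[2:]+a[:2]*(t.min()+t.max())/2).round(4),"zmax",q[:,2].max().round(3))
i=camera_info("top")
print(ray(i,[[180,215],[208,292],[299,230],[326,308]],.032).round(4))
E
```

```text
top 0.05 2880 [ 0.5371 -0.2434  0.0615] [ 0.467 -0.331  0.05 ] [ 0.614 -0.149  0.07 ] [ 0.535 -0.245  0.062]
top 0.09 406 [ 0.5351 -0.2483  0.1031] [ 0.493 -0.326  0.09 ] [ 0.59  -0.155  0.12 ] [ 0.533 -0.305  0.102]
top 0.12 397 [ 0.5422 -0.2469  0.135 ] [ 0.498 -0.326  0.12 ] [ 0.585 -0.164  0.147] [ 0.543 -0.304  0.136]
  prong 212 [ 0.5562 -0.1741  0.1332] [ 0.524 -0.186  0.115] [ 0.585 -0.164  0.147] rect ((554.7021484375, -174.74325561523438), (12.789254188537598, 61.63605880737305), 79.20397186279297)
  prong 242 [ 0.5292 -0.3129  0.1325] [ 0.498 -0.326  0.115] [ 0.559 -0.302  0.147] rect ((527.8155517578125, -314.2909240722656), (14.425128936767578, 61.71268081665039), 78.80802917480469)
top bobbin 959 [0.9143 0.405  0.5068 0.348 ] t -0.094 0.096 mid [0.5079 0.3485] zmax 0.068
side 0.05 5438 [ 0.5378 -0.2371  0.0592] [ 0.47  -0.329  0.05 ] [ 0.614 -0.156  0.07 ] [ 0.537 -0.236  0.059]
side 0.09 1295 [ 0.5375 -0.2534  0.1035] [ 0.494 -0.325  0.09 ] [ 0.59  -0.162  0.12 ] [ 0.536 -0.307  0.103]
side 0.12 932 [ 0.5407 -0.2581  0.1333] [ 0.498 -0.324  0.12 ] [ 0.587 -0.16   0.145] [ 0.542 -0.308  0.134]
  prong 649 [ 0.5299 -0.314   0.1312] [ 0.498 -0.324  0.115] [ 0.56  -0.3    0.145] rect ((529.3265380859375, -312.40924072265625), (13.588098526000977, 62.67236328125), 78.691162109375)
  prong 448 [ 0.5563 -0.1752  0.1305] [ 0.525 -0.185  0.115] [ 0.587 -0.16   0.145] rect ((556.1591796875, -172.8939208984375), (14.810999870300293, 62.328285217285156), 78.04131317138672)
side bobbin 880 [0.9192 0.3938 0.505  0.3432] t -0.09 0.101 mid [0.51   0.3453] zmax 0.064
[[0.593  0.3865 0.032 ]
 [0.4219 0.3114 0.032 ]
 [0.5662 0.1163 0.032 ]
 [0.3944 0.0509 0.032 ]]
```

```bash
python3 - <<'E'
import cv2,numpy as np
a=cv2.imread("pics/top0.png")[190:305,390:535];b=cv2.imread("pics/side0.png")[305:480,305:480]
a=cv2.resize(a,(504,400),interpolation=2)[:, :400];b=cv2.resize(b,(400,400),interpolation=2)
cv2.imwrite("pics/crop.png",cv2.convertScaleAbs(np.hstack([a,b]),alpha=1.8,beta=20))
E
```

```text
(no output)
```

View pics/crop.png

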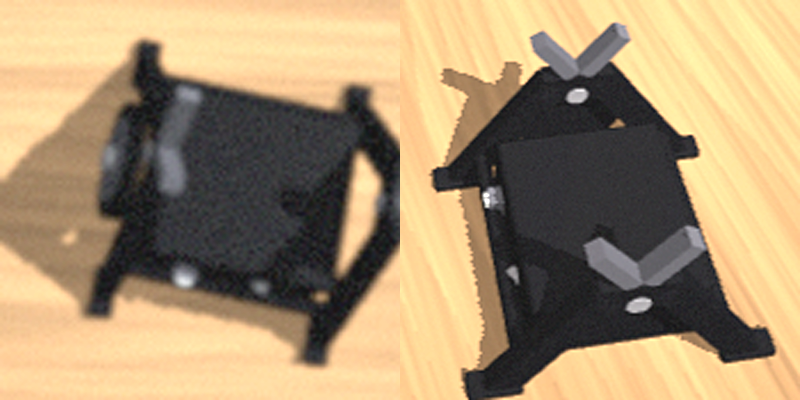

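Sizes check out: the prongs are 142 mm apart (expected 142), the shaft is about 190 mm, and the cradle is at about (0.542, -0.244) with its axis at 79°. The bobbin is at (0.509, 0.347) with its axis at 23.5°. Next is a helper to convert these to tool-frame shifts.

```bash
cat >> h.py <<'E'
from scipy.spatial.transform import Rotation as Ro
def plan(target,shaft_deg):
    "shift (mm, tool axes) to TCP target, and spin choices making jaws square to the shaft"
    o=get_obs();R=Ro.from_euler("xyz",o["eef_rot"]).as_matrix()
    sh=R.T@(np.array(target)-o["ee_pos"])*1000
    n=R.T@np.array([np.cos(np.radians(shaft_deg+90)),np.sin(np.radians(shaft_deg+90)),0])
    s=np.arctan2(n[2],n[1]);s=(s+np.pi/2)%np.pi-np.pi/2
    print("t",round(float(o["time_s"]),2),"pos",np.round(o["ee_pos"],4),"q",np.round(o["qpos"],3).tolist(),"F",np.round(o["force"],1),"w",round(float(o["grip_width"]),4))
    print("R",R.round(3).tolist());print("shift",sh.round(1),"spin",round(s,3),"or",round(s-np.sign(s)*np.pi,3))
E
python3 -c "
from h import *
plan([.45,0,.24],23.5);plan([.509,.347,.22],23.5)"
```

```text
t 0.1 pos [ 0.1889 -0.5163  0.2189] q [-1.287, 0.3, 1.522, -0.0, 1.321, -0.067] F [-0.2 -0.2 -0.3] w 0.0942
R [[-0.0, 0.344, -0.939], [0.001, -0.939, -0.344], [-1.0, -0.001, -0.0]]
shift [ -20.6 -395.2 -422.6] spin -0.059 or 3.082
t 0.1 pos [ 0.1889 -0.5163  0.2189] q [-1.287, 0.3, 1.522, -0.0, 1.321, -0.067] F [-0.2 -0.2 -0.3] w 0.0942
R [[-0.0, 0.344, -0.939], [0.001, -0.939, -0.344], [-1.0, -0.001, -0.0]]
shift [-3.000e-01 -7.007e+02 -5.972e+02] spin -0.059 or 3.082
```

```bash
python3 -m handwheel '[[[-20,-38,-32],0,-1],[[-20,-76,-65],0,-1],[[-20,-114,-97],0,-1],[[-20,-152,-130],0,-1],[[-20,-190,-162],0,-1]]' 20
python3 -m handwheel '[[[0,-38,-32],0,-1],[[0,-76,-65],0,-1],[[0,-114,-97],0,-1],[[0,-152,-130],0,-1],[[0,-190,-162],0,-1]]' 20
python3 -m handwheel '[[[0,-38,-32],0,-1],[[0,-76,-65],0,-1],[[0,-114,-97],0,-1],[[0,-152,-130],0,-1],[[0,-190,-162],0,-1]]' 20
python3 -c "
from h import *
plan([.509,.347,.22],23.5)"
```

```text
time_s: 0.6
ee_pos: [0.2748, -0.2834, 0.2389]
eef_rot: [-1.643, 1.57, 1.849]
force: [1.5, -0.6, 0.8]
grip_width: 0.0936
time_s: 1.1
ee_pos: [0.3613, -0.0487, 0.2393]
eef_rot: [-2.114, 1.57, 1.378]
force: [1.4, -1.6, 0.2]
grip_width: 0.0937
time_s: 1.6
ee_pos: [0.4479, 0.186, 0.2394]
eef_rot: [-2.131, 1.57, 1.361]
force: [1.0, -0.4, 0.7]
grip_width: 0.0936
t 1.6 pos [0.4479 0.186  0.2394] q [0.318, 0.138, 1.671, 0.001, 1.332, 1.538] F [ 1.  -0.4  0.7] w 0.0936
R [[0.0, 0.343, -0.939], [0.001, -0.939, -0.343], [-1.0, -0.001, -0.0]]
shift [  19.5 -130.2 -112.6] spin -0.06 or 3.082
```

```bash
python3 -m handwheel '[[[5,-35,-30],-0.02,-1],[[10,-70,-60],-0.04,-1],[[20,-105,-90],-0.06,-1],[[20,-130,-113],-0.06,-1],[[20,-130,-113],-0.06,-1]]' 20
python3 - <<'E'
from h import *
i=camera_info("wrist");p,d=camera("wrist");cv2.imwrite("pics/w1.png",p);W=cloud(i,d)
hsv=cv2.cvtColor(p,cv2.COLOR_BGR2HSV)
m=(W[...,2]>.012)&(W[...,2]<.075)&(np.hypot(W[...,0]-.509,W[...,1]-.347)<.12)&((hsv[...,1]<80)|(hsv[...,2]<50))
q=W[m];a=cv2.fitLine(q[:,:2].astype(np.float32),cv2.DIST_HUBER,0,.01,.01).ravel();t=(q[:,:2]-a[2:])@a[:2]
print(len(q),np.degrees(np.arctan2(a[1],a[0])),(a[2:]+a[:2]*(t.min()+t.max())/2).round(4),t.min(),t.max(),q[:,2].max())
f=m&(hsv[...,2]<70);q=W[f];print("black",len(q),q.mean(0),cv2.minAreaRect((q[:,:2]*1000).astype(np.float32)))
c=m&(hsv[...,2]>130);q=W[c&(W[...,2]>.038)];print("core",len(q),q.mean(0),q.max(0),cv2.minAreaRect((q[:,:2]*1000).astype(np.float32)))
plan([.509,.347,.22],23.5)
E
```

```text
time_s: 2.1
ee_pos: [0.5094, 0.3498, 0.2176]
eef_rot: [-0.401, 1.569, -3.13]
force: [1.0, -0.8, 0.0]
grip_width: 0.0938
4106 24.441496 [0.5086 0.3509] -0.09695556223170118 0.09330831690864048 0.06567115465319379
black 1353 [0.5029944  0.34931497 0.04935086] ((504.21795654296875, 349.39739990234375), (115.65827941894531, 60.78807830810547), 24.747814178466797)
core 1414 [0.51131685 0.34863751 0.04451028] [0.59477332 0.38876969 0.04804421] ((523.2658081054688, 354.23834228515625), (158.75277709960938, 19.049327850341797), 24.141653060913086)
t 2.15 pos [0.5091 0.348  0.218 ] q [0.54, 0.452, 1.317, 0.001, 1.374, 1.698] F [ 0.7  0.6 -0.2] w 0.094
R [[-0.002, 0.401, -0.916], [-0.0, -0.916, -0.401], [-1.0, -0.0, 0.002]]
shift [-2.   0.9  0.5] spin 0.002 or -3.139
```

View pics/w1.png

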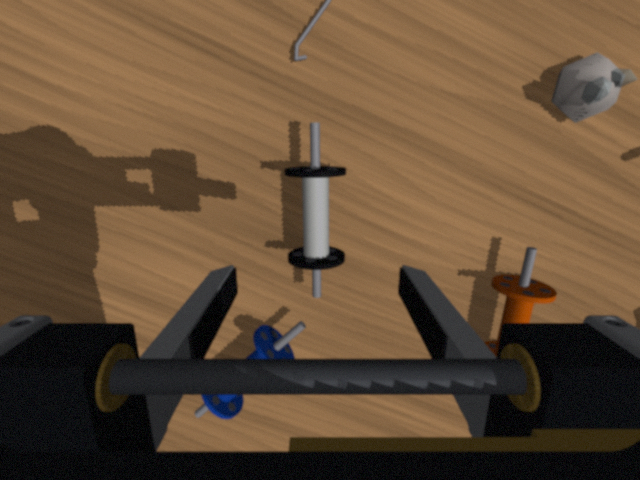

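Below the jaws is the black-flanged bobbin, with its white core at (315,215). The orange bobbin at (515,300) and the blue one at (260,365) are well clear. The wrist view gives (0.5086, 0.351) at 24.4°, which agrees to about 3 mm, so I'm descending.

```bash
python3 -m handwheel '[[[35,-1,0],-0.01,-1],[[70,-1,0],-0.01,-1],[[100,-1,-1],-0.01,-1],[[120,-1,-1],-0.01,-1],[[130,-1,-1],-0.01,-1]]' 20
python3 -c "
from h import *
plan([.509,.3495,.027],24.1)"
```

```text
time_s: 2.65
ee_pos: [0.5088, 0.3479, 0.0865]
eef_rot: [-0.03, 1.567, -2.751]
force: [-0.0, -0.4, -0.2]
grip_width: 0.0941
t 2.65 pos [0.5088 0.3479 0.0865] q [0.54, 0.579, 1.446, 0.001, 1.12, 1.689] F [-0.  -0.4 -0.2] w 0.0941
R [[-0.004, 0.409, -0.913], [-0.002, -0.913, -0.409], [-1.0, -0.0, 0.004]]
shift [59.5 -1.3 -1.1] spin 0.001 or -3.141
```

```bash
python3 -m handwheel '[[[20,-1,-1],0,-1],[[38,-1,-1],0,-1],[[52,-1,-1],0,-1],[[59,-1,-1],0,-1],[[59,-1,-1],0,-1]]' 20
python3 -m handwheel '[[[0,0,0],0,-0.2],[[0,0,0],0,0.1],[[0,0,0],0,0.25],[[0,0,0],0,0.35],[[0,0,0],0,0.5]]' 20
python3 -m handwheel '[[[0,0,0],0,0.7],[[0,0,0],0,1],[[0,0,0],0,1],[[0,0,0],0,1],[[0,0,0],0,1]]' 25
python3 - <<'E'
from h import *
plan([.509,.3495,.027],24.1)
p,d=camera("wrist");cv2.imwrite("pics/w2.png",p)
E
```

```text
time_s: 3.15
ee_pos: [0.5089, 0.3488, 0.0272]
eef_rot: [-0.001, 1.566, -2.721]
force: [-0.0, -0.3, 0.0]
grip_width: 0.0943
time_s: 3.65
ee_pos: [0.509, 0.3489, 0.0274]
eef_rot: [-0.005, 1.566, -2.725]
force: [-0.8, 0.3, -0.1]
grip_width: 0.0576
time_s: 4.15
ee_pos: [0.509, 0.3489, 0.0274]
eef_rot: [-0.008, 1.566, -2.729]
force: [0.1, 0.7, 0.3]
grip_width: 0.0275
t 4.15 pos [0.509  0.3489 0.0274] q [0.541, 0.659, 1.472, 0.001, 1.015, 1.691] F [0.1 0.7 0.3] w 0.0275
R [[-0.004, 0.409, -0.913], [-0.002, -0.913, -0.409], [-1.0, -0.0, 0.004]]
shift [ 0.4 -0.6 -0.2] spin 0.001 or -3.141
```

View pics/w2.png

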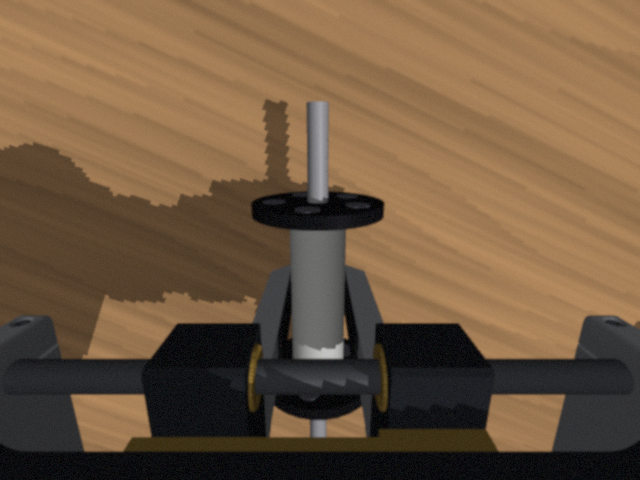

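The core is gripped at 27.5 mm. The far shaft tip is at (317,102) and the far flange at (318,208). I'm lifting at higher force and measuring the bobbin in the hand.

```bash
python3 -m handwheel '[[[-5,0,0],0,1],[[-20,0,0],0,1],[[-50,0,0],0,1],[[-85,0,0],0,1],[[-120,0,0],0,1]]' 40
python3 -m handwheel '[[[-35,0,0],0,1],[[-65,0,0],0,1],[[-90,0,0],0,1],[[-100,0,0],0,1],[[-100,0,0],0,1]]' 40
cat >> h.py <<'E'
def held(name):
    "wrist view of the held bobbin: far shaft tip, far flange -> along-shaft offset and angle in tool frame"
    o=get_obs();i=camera_info("wrist");p,d=camera("wrist");cv2.imwrite(name,p);W=cloud(i,d)
    R=Ro.from_euler("xyz",o["eef_rot"]).as_matrix();T=(W-o["ee_pos"])@R*1000
    m=(T[...,0]>-40)&(T[...,0]<35)&(np.abs(T[...,1])<40)&(np.abs(T[...,2])<130);m[240:]=0
    q=T[m];z=q[:,2];s=q[np.abs(z)>60];print("shaft n",len(s),"mean",s.mean(0).round(1),"zrange",z.min().round(1),z.max().round(1))
    for lo in(60,70,80,90):
        k=s[(abs(s[:,2])>lo)&(abs(s[:,2])<lo+10)]
        if len(k):print(lo,len(k),"top x",np.percentile(k[:,0],5).round(1),"y",np.median(k[:,1]).round(1))
E
python3 - <<'E'
from h import *
held("pics/w3.png")
plan([.542,-.2437,.26],79.1)
E
```

```text
time_s: 4.7
ee_pos: [0.5094, 0.349, 0.1499]
eef_rot: [-0.027, 1.567, -2.748]
force: [1.3, 0.5, -2.1]
grip_width: 0.0269
time_s: 5.2
ee_pos: [0.5099, 0.3493, 0.2515]
eef_rot: [-0.283, 1.569, -3.003]
force: [0.1, -0.6, -1.5]
grip_width: 0.0269
shaft n 1746 mean [ -9.2   1.1 -78.4] zrange -95.7 -32.0
60 464 top x -10.8 y 1.0
70 463 top x -10.9 y 1.0
80 520 top x -10.9 y 1.0
90 299 top x -10.9 y 1.0
t 5.25 pos [0.5096 0.3491 0.2497] q [0.541, 0.436, 1.266, 0.001, 1.443, 1.691] F [ 0.4 -0.1 -3. ] w 0.0271
R [[-0.004, 0.409, -0.913], [-0.002, -0.913, -0.409], [-1.0, -0.0, 0.004]]
shift [ -9.5 554.2 212.8] spin -0.959 or 2.182
```

The bobbin is centred in the grip to within 1 mm and is level: the tip is at 95.7 mm (expected 95), the axis 5.9 mm behind the TCP. Now carrying it over.

```bash
python3 -m handwheel '[[[-3,25,10],0,1],[[-5,65,25],0,1],[[-10,105,40],0,1],[[-10,145,56],0,1],[[-10,185,71],0,1]]' 40
python3 -m handwheel '[[[0,40,15],0,1],[[0,80,31],0,1],[[0,120,46],0,1],[[0,160,61],0,1],[[0,195,75],0,1]]' 40
python3 -m handwheel '[[[0,40,15],0,1],[[0,80,31],0,1],[[0,120,46],0,1],[[0,150,58],0,1],[[0,170,66],0,1]]' 40
python3 -m handwheel '[[[0,0,0],-0.10,1],[[0,0,0],-0.22,1],[[0,0,0],-0.34,1],[[0,0,0],-0.46,1],[[0,0,0],-0.55,1]]' 40
python3 -m handwheel '[[[0,0,0],-0.12,1],[[0,0,0],-0.23,1],[[0,0,0],-0.32,1],[[0,0,0],-0.38,1],[[0,0,0],-0.40,1]]' 40
python3 - <<'E'
from h import *
held("pics/w4.png")
plan([.542,-.2437,.20],79.1)
E
```

```text
time_s: 5.75
ee_pos: [0.5197, 0.1495, 0.2584]
eef_rot: [-0.089, 1.564, -2.809]
force: [-0.2, 0.5, -1.1]
grip_width: 0.0273
time_s: 6.25
ee_pos: [0.5304, -0.0611, 0.2572]
eef_rot: [-0.229, 1.562, -2.949]
force: [1.0, 0.3, -2.5]
grip_width: 0.027
time_s: 6.75
ee_pos: [0.5388, -0.2453, 0.2552]
eef_rot: [-0.392, 1.559, -3.114]
force: [-1.2, 0.9, -2.0]
grip_width: 0.0268
time_s: 7.25
ee_pos: [0.5384, -0.2451, 0.2533]
eef_rot: [-1.048, 1.557, 3.068]
force: [0.6, 0.6, -2.1]
grip_width: 0.0272
time_s: 7.75
ee_pos: [0.5379, -0.2448, 0.2516]
eef_rot: [-1.516, 1.554, 3.001]
force: [-0.3, 0.1, -1.5]
grip_width: 0.0267
shaft n 1698 mean [ -9.2   1.2 -77.7] zrange -94.4 -30.4
60 461 top x -10.7 y 1.0
70 477 top x -10.8 y 1.0
80 526 top x -10.9 y 1.0
90 234 top x -11.0 y 1.5
t 7.8 pos [ 0.538  -0.2449  0.2519] q [-0.487, 0.38, 1.339, -0.006, 1.437, -0.291] F [ 0.4 -0.7 -1.5] w 0.0269
R [[-0.016, 0.981, -0.194], [0.002, -0.194, -0.981], [-1.0, -0.016, 0.001]]
shift [51.8  4.5 -2. ] spin -0.005 or 3.136
```

View pics/w4.png

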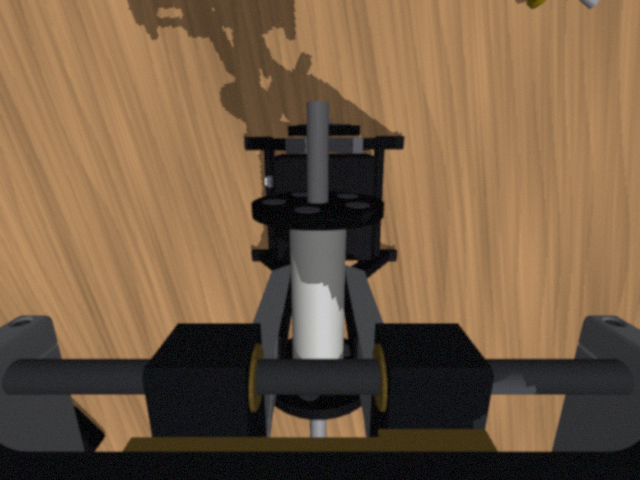

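The shaft end at (318,102) lies over the far prongs (~(325,145)), which show as two grey strips at about (295,145) and (355,145). I'm dropping to just above them to measure prong against shaft in the same view.

```bash
python3 -m handwheel '[[[20,2,-1],0,1],[[45,4,-2],0,1],[[65,5,-2],0,1],[[78,5,-2],0,1],[[82,5,-2],0,1]]' 40
python3 - <<'E'
from h import *
held("pics/w5.png")
o=get_obs();i=camera_info("wrist");p,d=camera("wrist");W=cloud(i,d)
m=(W[...,2]>.105)&(W[...,2]<.150)&(np.hypot(W[...,0]-.5555,W[...,1]+.174)<.05)
q=W[m];R=Ro.from_euler("xyz",o["eef_rot"]).as_matrix();T=(q-o["ee_pos"])@R*1000
print("prong n",len(q),q.min(0).round(4),q.max(0).round(4),"tool y",T[:,1].min().round(1),T[:,1].max().round(1))
for lo in(.11,.12,.13,.138):
    k=T[(q[:,2]>lo)&(q[:,2]<lo+.008)]
    if len(k):print(lo,len(k),"y",k[:,1].min().round(1),k[:,1].max().round(1),"z",k[:,2].min().round(1),k[:,2].max().round(1))
for n in("top","side"):
    p,d=camera(n);cv2.imwrite(f"pics/{n}5.png",p)
plan([.542,-.2437,.1145],79.1)
a=cv2.imread("pics/w5.png")[60:300,180:460];b=cv2.imread("pics/side5.png")[280:480,290:490]
cv2.imwrite("pics/c5.png",cv2.convertScaleAbs(np.hstack([cv2.resize(a,(420,360)),cv2.resize(b,(360,360))]),alpha=1.6,beta=15))
E
```

```text
time_s: 8.3
ee_pos: [0.5414, -0.2435, 0.1681]
eef_rot: [-1.554, 1.552, 2.962]
force: [-0.2, -0.5, -2.6]
grip_width: 0.0268
shaft n 2964 mean [  6.8   1.6 -75. ] zrange -94.5 -30.8
60 956 top x -10.6 y 1.0
70 1250 top x -10.4 y 1.5
80 524 top x -10.7 y 1.2
90 234 top x -10.8 y 1.2
prong n 1966 [ 0.5249 -0.1991  0.1186] [ 0.5881 -0.1626  0.1499] tool y -29.7 32.6
0.12 347 y -20.3 14.0 z -77.1 -65.2
0.13 464 y -28.3 32.6 z -77.2 -65.1
0.138 980 y -29.7 32.5 z -77.3 -49.3
t 8.5 pos [ 0.5423 -0.2439  0.1708] q [-0.482, 0.448, 1.435, -0.006, 1.273, -0.284] F [ 0.1  0.1 -1.8] w 0.0274
R [[-0.015, 0.981, -0.195], [0.001, -0.195, -0.981], [-1.0, -0.015, 0.001]]
shift [56.3  0.5 -0.2] spin -0.006 or 3.136
```

View pics/c5.png

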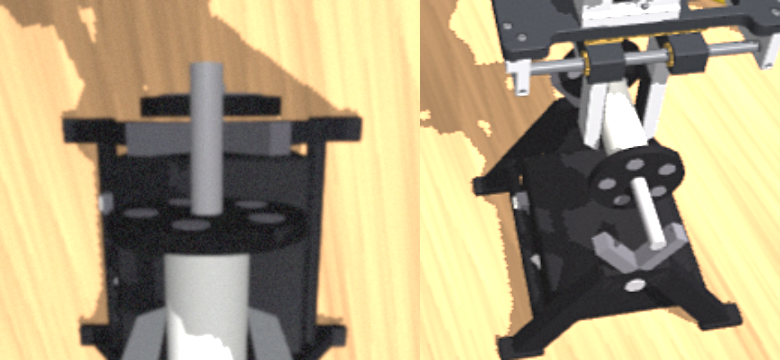

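Both shaft ends line up with the Vs: far prong centre at tool y ≈ 1.4 mm, shaft at 1.2 mm, prong span along the shaft 65–77 mm. Lowering now, slowly at the end.

```bash
python3 -m handwheel '[[[15,0,0],0,1],[[28,0,0],0,1],[[38,0,0],0,1],[[46,0,0],0,1],[[50,0,0],0,1]]' 40
python3 -m handwheel '[[[1,0,0],0,1],[[2,0,0],0,1],[[3,0,0],0,1],[[4,0,0],0,1],[[5,0,0],0,1]]' 40
python3 -c "
from h import *
held('pics/w6.png')
plan([.542,-.2437,.1145],79.1)"
```

```text
time_s: 9.0
ee_pos: [0.5413, -0.2437, 0.1196]
eef_rot: [-1.504, 1.555, 3.013]
force: [0.2, 0.7, -0.7]
grip_width: 0.027
time_s: 9.5
ee_pos: [0.5416, -0.2439, 0.1153]
eef_rot: [-1.469, 1.556, 3.048]
force: [0.3, 0.4, 7.7]
grip_width: 0.0274
shaft n 6616 mean [ -8.4   0.9 -75.4] zrange -94.5 -30.4
60 1842 top x -28.5 y 0.6
70 2988 top x -28.5 y 1.0
80 1554 top x -10.2 y 1.5
90 232 top x -10.7 y 0.8
t 9.55 pos [ 0.5417 -0.2439  0.1153] q [-0.482, 0.504, 1.489, -0.006, 1.162, -0.284] F [ 1.9 -0.9  2.6] w 0.0275
R [[-0.014, 0.981, -0.194], [0.001, -0.194, -0.981], [-1.0, -0.014, 0.001]]
shift [ 0.8  0.3 -0.2] spin -0.005 or 3.136
```

Contact shows as a force change of about +9 N with the shaft axis at about 121 mm, so it is seated. Relaxing the grip, then opening.

```bash
python3 -m handwheel '[[[0,0,0],0,1],[[0,0,0],0,1],[[0,0,0],0,0.4],[[0,0,0],0,0.2],[[0,0,0],0,0]]' 5
python3 -m handwheel '[[[0,0,0],0,-0.3],[[0,0,0],0,-0.5],[[0,0,0],0,-0.5],[[0,0,0],0,-0.5],[[0,0,0],0,-0.5]]'
python3 - <<'E'
from h import *
plan([.542,-.2437,.1145],79.1)
p,d=camera("side");a=p[280:480,290:490];q,d=camera("wrist");b=q[60:300,180:460]
cv2.imwrite("pics/c7.png",cv2.convertScaleAbs(np.hstack([cv2.resize(b,(420,360)),cv2.resize(a,(360,360))]),alpha=1.6,beta=15))
E
```

```text
time_s: 10.05
ee_pos: [0.5416, -0.2439, 0.1153]
eef_rot: [-1.466, 1.556, 3.051]
force: [-0.4, -0.1, -0.1]
grip_width: 0.0403
time_s: 10.55
ee_pos: [0.5416, -0.2439, 0.1153]
eef_rot: [-1.467, 1.556, 3.05]
force: [0.2, -1.0, -0.2]
grip_width: 0.0704
t 10.55 pos [ 0.5416 -0.2439  0.1153] q [-0.482, 0.504, 1.489, -0.006, 1.162, -0.284] F [ 0.2 -1.  -0.2] w 0.0704
R [[-0.014, 0.981, -0.194], [0.001, -0.194, -0.981], [-1.0, -0.014, 0.002]]
shift [ 0.8  0.3 -0.3] spin -0.005 or 3.136
```

View pics/c7.png

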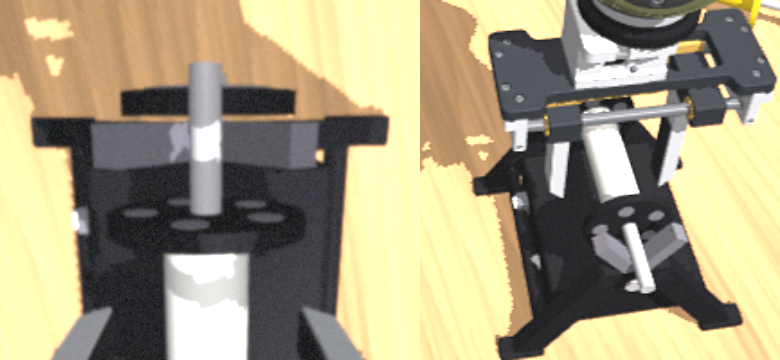

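The shaft sits in the far V (crop (205,145)) and the near V (crop (635,255)), and the jaws are clear of the core. Retreating straight up and checking.

```bash
python3 -m handwheel '[[[-15,0,0],0,-0.5],[[-35,0,0],0,-0.5],[[-60,0,0],0,-0.5],[[-90,0,0],0,-0.5],[[-120,0,0],0,-0.5]]'
python3 -m handwheel '[[[-20,0,0],0,-0.5],[[-40,0,0],0,-0.5],[[-50,0,0],0,-0.5],[[-50,0,0],0,-0.5],[[-50,0,0],0,-0.5]]'
python3 - <<'E'
from h import *
plan([.542,-.2437,.1145],79.1)
c=np.array([.542,-.2437]);u=np.array([np.cos(np.radians(79.1)),np.sin(np.radians(79.1))]);n=np.array([u[1],-u[0]])
for nm in("wrist","side"):
    i=camera_info(nm);p,d=camera(nm);cv2.imwrite(f"pics/{nm}8.png",p);W=cloud(i,d)
    hsv=cv2.cvtColor(p,cv2.COLOR_BGR2HSV);s=(W[...,:2]-c)@u;x=(W[...,:2]-c)@n;z=W[...,2]
    for lo,hi in((-.1,-.078),(-.06,-.05),(-.04,.04),(.052,.062),(.078,.1)):
        m=(s>lo)&(s<hi)&(abs(x)<.012)&(z>.105)&(z<.15)
        if m.sum()>5:print(nm,lo,m.sum(),"x",np.median(x[m]).round(4),"ztop",np.percentile(z[m],97).round(4),"s",s[m].min().round(3),s[m].max().round(3))
f=np.load("pics/top0.npz");p,d=camera("top")
for im in(f["p"],p):
    h=cv2.cvtColor(im,cv2.COLOR_BGR2HSV);m=cv2.inRange(h,(3,150,80),(14,255,255));m[:, :270]=0;m[:,360:]=0;M=cv2.moments(m,True);print("orange",M["m00"],M["m10"]/M["m00"],M["m01"]/M["m00"])
E
```

```text
time_s: 11.15
ee_pos: [0.5433, -0.244, 0.2377]
eef_rot: [-1.445, 1.557, 3.072]
force: [0.6, 0.3, 0.1]
grip_width: 0.0703
time_s: 11.65
ee_pos: [0.5438, -0.244, 0.287]
eef_rot: [-1.467, 1.556, 3.049]
force: [0.6, 0.2, -0.4]
grip_width: 0.0705
t 11.65 pos [ 0.5438 -0.244   0.287 ] q [-0.481, 0.374, 1.268, -0.006, 1.513, -0.285] F [ 0.6  0.2 -0.4] w 0.0705
R [[-0.014, 0.981, -0.194], [0.001, -0.194, -0.981], [-1.0, -0.014, 0.002]]
shift [172.5   0.7  -0.2] spin -0.005 or 3.136
wrist -0.1 134 x 0.0008 ztop 0.1259 s -0.096 -0.078
wrist -0.04 1846 x 0.0002 ztop 0.135 s -0.04 0.04
wrist 0.052 100 x 0.0009 ztop 0.1265 s 0.052 0.062
wrist 0.078 176 x 0.0007 ztop 0.1261 s 0.079 0.094
side -0.1 141 x -0.0007 ztop 0.1258 s -0.096 -0.078
side -0.06 104 x -0.0017 ztop 0.1442 s -0.06 -0.05
side -0.04 843 x -0.0018 ztop 0.1345 s -0.033 0.04
side 0.078 67 x -0.0009 ztop 0.126 s 0.078 0.096
orange 649.0 312.9491525423729 267.19722650231125
orange 652.0 311.78374233128835 266.34815950920245
```

View pics/wrist8.png

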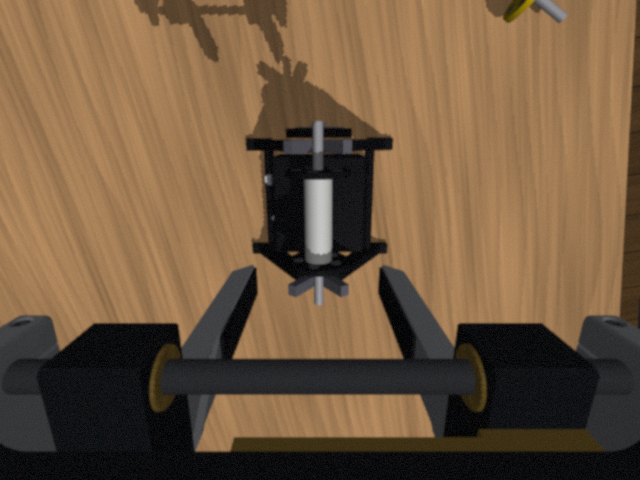

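The bobbin lies straight in both Vs, with shaft ends at (318,125) and (319,300). Shaft top is at 126 mm, so the axis is at about 121 mm, and it sits within 2 mm across the seat. Handing in.

```bash
python3 -c "
from station import *
print(hand_in())"
```

```text
the job is handed in; nothing more can be done
None
```

I gripped the black-flanged bobbin by its white core and carried it to the spinner. There I lowered it into the two V notches until the force showed contact, relaxed the grip, opened and backed straight up. The job was handed in at about 12 s of the 35 s allowed; `hand_in()` gives no verdict.

Last checks, made after the arm had retreated:

| Check | Reading | Allowed |
|---|---|---|
| Height of shaft axis | about 1 mm above the seat | 8 mm |
| Offset across the shaft | within 2 mm (wrist camera about +0.8 mm, side camera about -0.8 to -1.8 mm) | 8 mm |
| Offset along the shaft | within about 1 mm | 20 mm |
| Shaft direction | same offset at both ends, so parallel to the seat | 0.1 rad |
| Force on the tool | under 1 N, gripper about 170 mm above the placing height | robot touches nothing |

- **Orange bobbin:** its colour patch in the top view shifted by about 1.4 pixels, roughly 3 mm. I put that down to changed shading, as the arm never came near it, and it is far inside the 30 mm limit.
- **Not measured:** I did not measure the bobbin's speed at the end. It showed no movement between the views taken after release.

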